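# Hold the gouge case's tool pallet on its balance point

## Task

I need to get at the carving gouges both on and under the tool pallet in the wooden gouge case. Lift the case's lid by its brass bar and lay it back until it rests on its stop, without letting it slam; then take the hinged tool pallet inside by its hand rail and swing it up to its balance point, where it would fall neither forward into the case nor back against the lid, without ever letting it drop or go over. Finish while holding it there: keep a firm grip on it, still, and do not let go; leave everything else on the bench where it lies.

Things in the scene. Friction and masses are not known exactly. Their poses are not given: they have to be found in the camera images.
- case: Dark wooden gouge case with brass corners; does not move. Origin: centre of its underside. Base 200 (its x) by 320 mm (its y), rim 92 mm above the bench, walls 8 mm; 126 mm high with the lid shut. -x is its front (lid bar), +x its rear (hinges), z up. Inside, gouges lie in the rear part up to 46 mm above the bench; the front 75 mm is empty down to a floor 12 mm above the bench.
- lid (a joint): Angle of the case's lid about its rear hinges, rad: 0 shut, growing as it opens, 1.83 resting on its stop (leaning back 15 degrees past upright). About 0.6 kg; nothing holds it between: below about 1.33 it falls shut, above that it falls back to the stop.
- lid_bar (a point): Middle of the brass bar on the lid's front: round, 10 mm thick, 120 mm long, parallel to the hinge, 40 mm out from the lid's front face (35 mm clear behind it), on two end stubs. Turns with the lid. In the lid's frame it is 240 mm from the hinge towards the front and 17 mm up; with the lid shut it is 109 mm above the bench.
- lid_hinge (a point): Point on the lid's hinge axis, midway along the case: at case x +100 mm, y 0, 92 mm above the bench. The axis runs along the case's y; the lid turns about +y of the case (front edge goes up, then to the rear).
- pallet (a joint): Angle of the tool pallet about its hinge, rad: 0 lying flat in the case, growing as its front edge swings up and to the rear; 1.80 against the open lid. About 0.45 kg, hinge almost free of friction. The gouges on its upper face put its balance point at 1.415 rad (9 degrees short of upright, leaning to the case's front): below that it falls into the case, above it back on the lid.
- pallet_rail (a point): Middle of the pallet's hand rail: round, wooden, 12 mm thick, along the free (front) edge, parallel to the hinge and 134 mm from it, in the board's middle plane. The 9 mm plywood board, 286 mm wide, has a hand slot behind the rail, 136 mm long, 33 mm clear. Lying flat, the rail is 62 mm above the bench, 30 mm below the case's rim, 32 mm clear of the front wall.
- pallet_hinge (a point): Point on the pallet's hinge axis, midway along the case: at case x +80 mm, y 0, 62 mm above the bench. The axis runs along the case's y; the pallet turns about +y of the case, the same way as the lid.
- mallet: Bystander: wooden carver's mallet lying down, 250 mm long, head 90 mm across. Origin under its middle.
- gouge_a: Bystander: carving gouge, 205 mm long, wooden handle 21 mm thick, 16 mm blade, lying just in front of the case. Origin under its middle.
- gouge_b: Bystander: like gouge_a with an 8 mm blade, lying a little farther in front of the case. Origin under its middle.
- gouge_c: Bystander: like gouge_a with a 12 mm blade, lying at the end of the case away from the robot. Origin under its middle.
- carving: Bystander: wooden panel with a carved rosette, 170 by 120 by 24 mm (rosette to 36 mm). Origin: centre of its underside.
- strop: Bystander: strop paddle, block 160 by 55 by 20 mm with an 80 mm handle. Origin: under its middle.
- oilstone: Bystander: grey sharpening stone in its dark wooden box, 205 by 75 by 34 mm, lying behind the case. Origin: centre of its underside.
- bench_brush: Bystander: bench brush, 235 mm long, 34 mm wide, 45 mm high. Origin under the rear end of its head, near the handle.

How it is judged (in metres and radians):
On the way:
1. the lid rests open on its stop, the pallet still lying in the case (value of joint lid above 1.78 rad and value of joint pallet below 0.1 rad), for 0.3 s.
At the end, for the whole second after the job is handed in: The lid is open on its stop (above 1.78 rad), the pallet stands still within 0.08 rad of its balance point (1.335 to 1.495 rad, slower than 0.08 rad/s) and the fingers grip it with more than 2 N, through the last second (value of joint lid above 1.78 rad and value of joint pallet between 1.335 and 1.495 rad and velocity of joint pallet between -0.08 and 0.08 rad/s and contact force between the fingers and pallet above 2 N); the arm keeps its last pose, push and grip.
It fails at once if the lid slams open or drops shut (faster than 2.5 rad/s) (velocity of joint lid above 2.5 rad/s or velocity of joint lid below -2.5 rad/s).
It fails at once if the pallet drops or is flung (faster than 2.5 rad/s) (velocity of joint pallet above 2.5 rad/s or velocity of joint pallet below -2.5 rad/s).
It fails at once if the pallet goes over its balance point and falls back against the lid (above 1.7 rad) (value of joint pallet above 1.7 rad).
It fails at once if something else on the bench is moved more than 30 mm (distance of any of mallet, gouge_a, gouge_b, gouge_c, carving, strop, oilstone, bench_brush from where it was at the start of the episode above 0.03 m).
It also fails if it takes over 54 s, if anything falls off the work surface, if the arm or the gripper's body presses on something with over 40 N, if the wrist force passes 120 N, or if a joint passes its speed limit or range.

## Robot

A 6-joint arm with a two-finger parallel gripper is mounted at the origin on the work surface. World frame = base frame: x ahead of the robot, y to its left, z up, the work surface at z = 0. Lengths are in mm, angles in degrees, forces in N, time in s.
With the tool pointing down it reaches from about 300 to 850 mm from the base axis. Payload 4.2 kg.
Tool frame: the origin (TCP) lies between the finger pads; the fingertips stand 14 mm ahead of it and the grasp point (between the pads) lies 5 mm behind it; z points along the fingers, y is the line along which they close (so a half turn about z gives the same grasp; the last joint's range is limited). The gripper opens to 91 mm and grips with 3 to 60 N. Pads are 32 mm wide; open, the fingers measure 118 mm over their backs; the gripper's body (76 mm by 178 mm) begins 60 mm behind the grasp point.
Start: joints at [-69.5, 18.312, 89.639, -0, 72.044, -1.146], TCP at [212.108, -534.464, 227.976] pointing down, gripper open.
Joint ranges: [-177.97, 177.97], [-48.28, 115.42], [12.27, 149.76], [-77.06, 257.06], [2.81, 150.46], [-146.56, 146.56]. Speed limits (degrees/s): [147.25, 147.25, 180, 180, 180, 180].

## Interface

Orientations are given as [roll, pitch, yaw] about the fixed x, y, z axes, in that order (R = Rz(yaw) Ry(pitch) Rx(roll)).
In Python, from workcell import * gives the robot as it stands. The module is installed in compiled form; this text tells all that it offers.
- The arm moves only by the tool send_rows, never from a script. Its argument "deltas" is a list of rows, each a list of 2 entries, a list of its own where there are three numbers: the shift along the tool's x, y, z normalised to -1 to 1, where 1 is 0.5 m, then the turn, a rotation vector about the tool's x, y, z normalised to -1 to 1, where 1 is 0.5 rad. A call has 1 to 10 rows; each row shifts and turns the commanded pose from where the row before left it, along the tool's axes as they then stand; what a row does not reach is not made up. A row lasts 1/10 s, in which the tool goes at most 50 mm and 8.59 degrees, less where a joint would pass 70% of its speed; a pose out of reach is approached as far as the arm can. A call with a number of a shift or a turn outside -1 to 1 is refused whole. A call with a gripper value outside its range is refused whole. "grip" is the closure, from 0 (fully open) to 1 (shut), set as the call begins (left out, the last holds). The fingers move at their own pace and stop on an object; "grip_force" is the grip in N (left out, the last holds). Time passes only in rows, so rows that do not move let the fingers close. It gives the time, the measured TCP pose, the force, the opening and the grip force at its end, in the units of the state.
- state(): the state, without advancing time (a new reading comes with each control period).
- grab_frame(name): name is "side" or "top" or "wrist"; returns the picture (480x640x3 uint8, red, green, blue); there is no depth.
- calibration(name): a dict with "mtx" (3x3 intrinsics, pixels), "R" (3x3) and "t" (3): a world point X has camera coordinates R X + t. Camera axes: x right, y down, z forward; pixel columns grow to the right and rows downward; lengths in mm; the calibration is good to about 2 mm. The wrist camera is an equidistant fisheye: a pixel r from the principal point sees the ray r / f radians off the axis. A picture is of the moment at which its call begins: read the wrist's pose just before it. calibration takes no time and is no camera call; for the wrist camera it gives the pose at the moment of the call.
- job_done(): hands the job in; it is judged then, once.
Trained networks look in the newest picture that a camera, given by its name, has taken for a name from the list of things; names that differ only in an ending like _2 or _b are one class to them, and where a whole thing is asked for, a point or a joint stands for the part that bears it (a point fixed in the world has none). Each returns a list of dicts, best first, with "p" (0 to 1); they miss things now and then, are a little off and sometimes report something else, mostly with a low value. They report only what shows in the picture. A call takes as long as a camera call.
- trace(camera, label): "pixels" (480x640 bool, what is visible of it) and "bbox" ([left, top, width, height] in pixels, round what is visible of it).
The state is a dict: "time_s": time; "qpos": joint angles; "qvel": joint speeds; "effort": joint torques, N m; "ee_pos": TCP position; "ee_rot": TCP orientation; "force": force on the tool from outside, world axes, zero at the start; "torque": the same for the moment, N m; "gripper_width": finger opening in mm; "gripper_force": force on a finger pad.
Only numpy, scipy, OpenCV 4.12 (cv2) and the standard library are available. Lean on these libraries where they do the work, as an engineer would, in place of code of your own. Each camera call takes 0.05 s, during which the arm holds its last target. There are 200 camera calls.

## Working session

There is one attempt and no reset: what is moved stays moved. The work goes in short steps, Python scripts to look and compute and a tool call to move; the robot and the scene stay as the last step left them, time stands still between calls to the robot, and variables do not carry over. Pictures are saved under pics/ and viewed, at most 10 in all, crops included, and the job is handed in when it is done.

Besides the shell and the picture viewer there is one more tool, called after "Request:" by a JSON object that holds its "method" and its "body". send_rows: Moves the arm, as the interface text tells. Scaled input: -1 to 1 covers 0.5 m each way for a shift and 0.5 rad each way for a turn. Its arguments: {"type":"object","properties":{"deltas":{"type":"array","items":{"type":"array"}},"grip":{"type":"number"},"grip_force":{"type":"number"}},"required":["deltas"]}

```bash
mkdir -p pics; python3 - <<'E'
from workcell import *
import cv2,numpy as np
print(state())
for n in ("top","side"):
    im=grab_frame(n); cv2.imwrite(f"pics/{n}0.png",im[:,:,::-1]); c=calibration(n); print(n,c)
    for l in ("case","lid_bar","lid"):
        for d in trace(n,l)[:2]:
            ys,xs=np.nonzero(d["pixels"]); print(n,l,round(d["p"],2),d["bbox"],len(xs), cv2.minAreaRect(np.c_[xs,ys].astype(np.float32)))
E
```

```text
{'time_s': 0.0, 'qpos': array([-6.94978666e+01,  1.83516458e+01,  8.97071458e+01, -1.89069591e-03,
        7.20420751e+01, -1.14407009e+00]), 'qvel': array([ 0.00754264, -0.00988323,  0.00451113,  0.05090918, -0.15665684,
        0.00069848]), 'effort': array([-7.32783574e-04, -4.12461448e+01, -2.31976837e+01,  7.25987297e-02,
        4.57326591e-02, -1.37916945e-04]), 'ee_pos': array([ 211.94378608, -533.99948128,  227.11518741]), 'ee_rot': array([-1.79899118e+02, -2.16749642e-04,  2.16467878e+01]), 'force': array([ 0.27001419, -0.02463418, -0.94607142]), 'torque': array([-0.00625778, -0.02995112, -0.01608995]), 'gripper_force': 0.0, 'gripper_width': 91.12951967252094}
top {'mtx': array([[475.98929062,   0.        , 314.91083783],
       [  0.        , 475.98929062, 236.05834833],
       [  0.        ,   0.        ,   1.        ]]), 'R': array([[ 8.53058579e-03, -9.99963087e-01,  1.02616756e-03],
       [-9.95155072e-01, -8.59007748e-03, -9.79417803e-02],
       [ 9.79469798e-02, -1.85695094e-04, -9.95191617e-01]]), 't': array([  15.74266428,  598.36303625, 1074.45806294])}
top case
[... 721 characters left out ...]
396, -0.55388195, -0.68494585]]), 't': array([ 447.0495967 ,  315.38953213, 1031.26101169])}
side case 0.7 [252.7, 172.7, 178.2, 141.9] 17489 ((342.9248046875, 236.18638610839844), (177.47999572753906, 117.44000244140625), 16.260204315185547)
side case 0.46 [254.2, 173.5, 177.7, 112.4] 12578 ((341.7019958496094, 221.26846313476562), (167.2200927734375, 88.91166687011719), 15.435861587524414)
side lid_bar 0.77 [252.3, 175.9, 180.0, 110.3] 12560 ((341.6990051269531, 221.28468322753906), (167.62681579589844, 88.95281982421875), 15.546326637268066)
side lid 0.94 [250.5, 170.3, 183.6, 115.2] 12840 ((341.7586669921875, 221.5428924560547), (168.8864288330078, 90.03970336914062), 15.124006271362305)
```

View pics/top0.png

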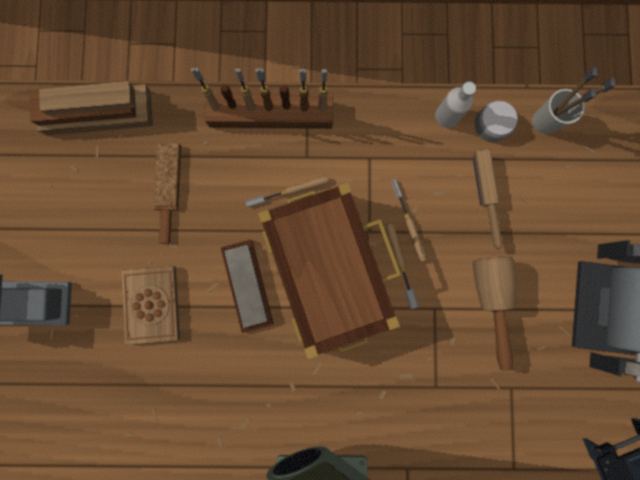

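View pics/side0.png

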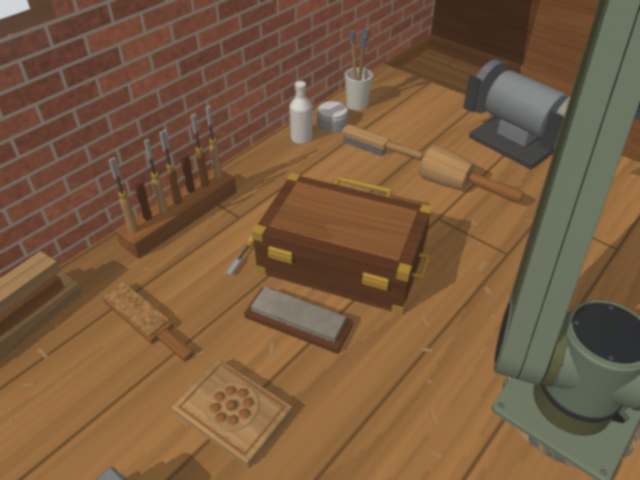

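The top view shows the case with its front and brass bar to the right: bar at about (368,225)–(400,277), lid corners near (264,216), (346,189), (393,323) and (311,352). In the side view the hinges face the camera and the lid is shut. Next I fit the case pose to the lid masks.

```bash
cat > h.py <<'E'
import numpy as np,cv2
from scipy.spatial.transform import Rotation as Ro
def proj(c,X):
    p=(np.asarray(X,float)@c["R"].T+c["t"])@c["mtx"].T; return p[:,:2]/p[:,2:]
def c2w(P,X):  # P=x,y,yaw(deg)
    return np.asarray(X,float)@Ro.from_euler("z",P[2],degrees=True).as_matrix().T+[P[0],P[1],0]
E
cat > fit.py <<'E'
from workcell import *
from h import *
from scipy.optimize import minimize
box=[[x,y,z] for x in(-100,100) for y in(-160,160) for z in(92,126)]
ms=[];
for n in ("top","side"):
    im=grab_frame(n); ms.append((calibration(n),trace(n,"lid")[0]["pixels"],im))
def sil(c,P):
    m=np.zeros((480*2,640*2),np.uint8); h=cv2.convexHull(proj(c,c2w(P,box)).astype(np.float32))
    cv2.fillConvexPoly(m,np.round(h*2*16).astype(int),1,shift=4); return m
def cost(P,which=(0,1)):
    s=0
    for k in which:
        c,m,_=ms[k]; a=sil(c,P)>0; b=cv2.resize(m.astype(np.uint8),None,fx=2,fy=2,interpolation=0)>0
        s+=1-(a&b).sum()/(a|b).sum()
    return s
S=np.array([[0,0,0],[20,0,0],[0,20,0],[0,0,6]])
for w in((0,1),(0,),(1,)):
    r=minimize(cost,[530,-30,108],args=(w,),method="Nelder-Mead",options=dict(initial_simplex=S+[530,-30,108],xatol=.05,fatol=1e-5)); print(w,r.x,r.fun)
    if w==(0,1):P=r.x
np.save("P.npy",P)
bar=[[-140,-60,109],[-140,60,109]]
out=[]
for c,m,im in ms:
    im=im[:,:,::-1].copy()
    cv2.polylines(im,[cv2.convexHull(proj(c,c2w(P,box)).astype(np.float32)).astype(int)],True,(0,255,0),1)
    p=np.round(proj(c,c2w(P,bar))).astype(int); cv2.line(im,tuple(map(int,p[0])),tuple(map(int,p[1])),(255,0,255),1)
    x,y=(230,150); out.append(cv2.resize(im[y:y+220,x:x+220],(400,400)))
cv2.imwrite("pics/fit.png",np.hstack(out)); print("bar mid",c2w(P,[[-140,0,109]]))
E
python3 fit.py
```

```text
(0, 1) [518.82660327  -6.66519587 109.61649539] 0.08879528311462859
(0,) [518.95267843  -6.43152624 109.66869657] 0.044166874843867054
(1,) [518.53187257  -6.60506496 109.62547691] 0.04402393155730522
bar mid [[ 565.82779151 -138.53971314  109.        ]]
```

View pics/fit.png

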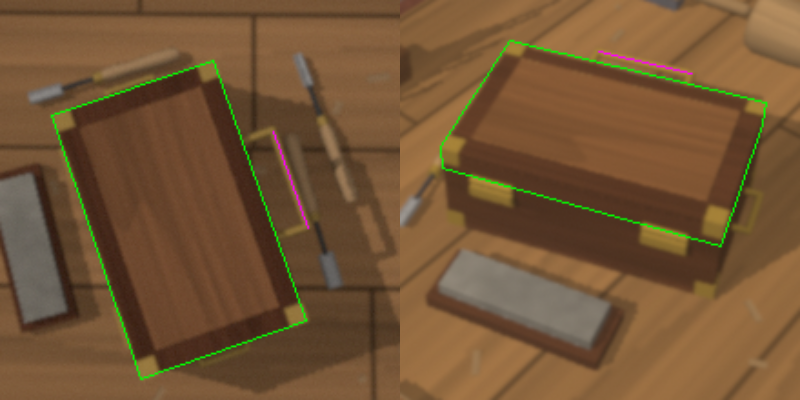

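The fit agrees across both views to within 1 mm, and the projected bar lies on the real one. First move: travel to above the bar with the fingers part closed.

Request:
{"method": "send_rows", "body": {"deltas": [[[0.05,-0.027,0],[0,0,0.071]],[[0.085,-0.046,0],[0,0,0]],[[0.085,-0.046,0],[0,0,0]],[[0.085,-0.046,0],[0,0,0]],[[0.085,-0.046,0],[0,0,0]],[[0.085,-0.046,0],[0,0,0]],[[0.085,-0.046,0],[0,0,0]],[[0.085,-0.046,0],[0,0,0]],[[0.085,-0.046,0.02],[0,0,0]],[[0.085,-0.046,0.02],[0,0,0]]], "grip": 0.62, "grip_force": 20}}

```text
time_s: 1.6
ee_pos: [522.6, -187.7, 208.3]
ee_rot: [179.9, -0.1, 19.6]
force: [1.1, -0.4, -0.2]
gripper_width: 35.0
gripper_force: 0.0
```

```bash
cat > rel.py <<'E'
# usage: rel.py casex casey z [tiltdeg]: remaining move of the TCP in tool axes (normalised), in the case frame
import sys
from workcell import *
from h import *
P=np.load("P.npy"); s=state(); R=Ro.from_euler("xyz",s["ee_rot"],degrees=True)
Rc=Ro.from_euler("z",P[2],degrees=True)
pc=Rc.inv().apply(s["ee_pos"]-[P[0],P[1],0])
a=list(map(float,sys.argv[1:])); tilt=a[3] if len(a)>3 else 0
Rt=Rc*Ro.from_euler("y",-tilt,degrees=True)*Ro.from_matrix(np.array([[0,-1,0],[-1,0,0],[0,0,-1.]]).T)
print("t",round(s["time_s"],2),"case tcp",pc.round(1),"rot",s["ee_rot"].round(1),"q",s["qpos"].round(0),"F case",Rc.inv().apply(s["force"]).round(1),"w",round(s["gripper_width"],1),"gf",round(s["gripper_force"],1))
print("move",(R.inv().apply(Rc.apply(np.array(a[:3])-pc))/500).round(4),"turn",((R.inv()*Rt).as_rotvec()/.5).round(3))
E
python3 rel.py -140 0 104
```

```text
t 1.6 case tcp [-171.8   57.3  208.3] rot [ 1.799e+02 -1.000e-01  1.960e+01] q [-21.  17.  94.  -0.  69.  49.] F case [-0.7 -0.9 -0.2] w 35.0 gf 0.0
move [ 0.1143 -0.0639  0.2086] turn [ 0.003 -0.002  0.   ]
```

Request:
{"method": "send_rows", "body": {"deltas": [[[0.06,-0.034,0.01],[0,0,0]],[[0.054,-0.03,0.03],[0,0,0]],[[0,0,0.05],[0,0,0]],[[0,0,0],[0,0,0]],[[0,0,0],[0,0,0]]]}}

```text
time_s: 2.1
ee_pos: [563.9, -140.2, 163.0]
ee_rot: [-180.0, 0.0, 19.6]
force: [0.5, 1.0, 0.3]
gripper_width: 34.6
gripper_force: 0.0
```

```bash
python3 rel.py -140 0 104
```

```text
t 2.1 case tcp [-140.9    2.4  163. ] rot [-180.     0.    19.6] q [-15.  22.  94.  -0.  64.  55.] F case [ 0.7 -0.8  0.3] w 34.6 gf 0.0
move [ 0.0048 -0.0017  0.118 ] turn [-0.001  0.002 -0.   ]
```

Request:
{"method": "send_rows", "body": {"deltas": [[[0.002,-0.001,0.04],[0,0,0]],[[0.002,0,0.04],[0,0,0]],[[0,0,0.03],[0,0,0]],[[0,0,0.008],[0,0,0]],[[0,0,0],[0,0,0]]]}}

```text
time_s: 2.6
ee_pos: [566.0, -139.7, 104.8]
ee_rot: [180.0, -0.0, 19.6]
force: [-1.3, -0.1, 0.1]
gripper_width: 34.7
gripper_force: 0.0
```

Request:
{"method": "send_rows", "body": {"deltas": [[[0,0,0],[0,0,0]],[[0,0,0],[0,0,0]],[[0,0,0],[0,0,0]],[[0,0,0],[0,0,0]],[[0,0,0],[0,0,0]]], "grip": 1.0, "grip_force": 20}}

```text
time_s: 3.1
ee_pos: [566.9, -140.6, 104.8]
ee_rot: [179.8, -0.1, 19.7]
force: [0.7, -4.4, 1.5]
gripper_width: 9.1
gripper_force: 20.0
```

```bash
python3 rel.py -140 0 104
python3 - <<'E'
import numpy as np
# tool-axis increments (y=-case x, z=-up), normalised, for lid arc steps
b=lambda t:np.array([-240*np.cos(t)+17*np.sin(t),240*np.sin(t)+17*np.cos(t)])
ts=np.arange(0,1.84,.05)
d=np.diff([b(t) for t in ts],axis=0)
for t,e in zip(ts[1:],d): print(round(t,2),(-e/500).round(4), (b(t)+[100,92]).round(1))
E
```

```text
t 3.1 case tcp [-142.3   -0.3  104.8] rot [ 1.798e+02 -1.000e-01  1.970e+01] q [-15.  25.  99.  -0.  56.  55.] F case [-4.4  0.8  1.5] w 9.1 gf 20.0
move [-0.0006 -0.0047  0.0017] turn [ 0.009 -0.003  0.002]
0.05 [-0.0023 -0.0239] [-138.9  121. ]
0.1 [-0.0035 -0.0238] [-137.1  132.9]
0.15 [-0.0047 -0.0236] [-134.8  144.7]
0.2 [-0.0059 -0.0233] [-131.8  156.3]
0.25 [-0.007 -0.023] [-128.3  167.8]
0.3 [-0.0082 -0.0226] [-124.3  179.2]
0.35 [-0.0093 -0.0222] [-119.6  190.3]
0.4 [-0.0104 -0.0217] [-114.4  201.1]
0.45 [-0.0114 -0.0212] [-108.7  211.7]
0.5 [-0.0125 -0.0206] [-102.5  222. ]
0.55 [-0.0135 -0.0199] [-95.7 231.9]
0.6 [-0.0145 -0.0192] [-88.5 241.5]
0.65 [-0.0154 -0.0185] [-80.8 250.8]
0.7 [-0.0163 -0.0177] [-72.6 259.6]
0.75 [-0.0172 -0.0168] [-64. 268.]
0.8 [-0.018 -0.016] [-55. 276.]
0.85 [-0.0188 -0.015 ] [-45.6 283.5]
0.9 [-0.0195 -0.0141] [-35.9 290.6]
0.95 [-0.0202 -0.0131] [-25.8 297.1]
1.0 [-0.0208 -0.0121] [-15.4 303.1]
1.05 [-0.0214 -0.011 ] [ -4.7 308.6]
1.1 [-0.0219 -0.0099] [  6.3 313.6]
1.15 [-0.0224 -0.0088] [ 17.5 318. ]
1.2 [-0.0228 -0.0077] [ 28.9 321.8]
1.25 [-0.0232 -0.0065] [ 40.5 325.1]
1.3 [-0.0235 -0.0054] [ 52.2 327.8]
1.35 [-0.0237 -0.0042] [ 64.  329.9]
1.4 [-0.0239 -0.003 ] [ 76.  331.4]
1.45 [-0.024  -0.0018] [ 88.  332.3]
1.5 [-0.0241 -0.0006] [100.  332.6]
1.55 [-0.0241  0.0006] [112.  332.3]
1.6 [-0.024   0.0018] [124.  331.4]
1.65 [-0.0239  0.003 ] [135.9 329.9]
1.7 [-0.0237  0.0042] [147.8 327.8]
1.75 [-0.0235  0.0054] [159.5 325.1]
1.8 [-0.0232  0.0065] [171.1 321.9]
```

Request:
{"method": "send_rows", "body": {"deltas": [[[0,-0.0,-0.012],[0,0,0]],[[0,-0.003,-0.024],[0,0,0]],[[0,-0.004,-0.024],[0,0,0]],[[0,-0.005,-0.024],[0,0,0]],[[0,-0.006,-0.023],[0,0,0]],[[0,-0.007,-0.023],[0,0,0]],[[0,-0.008,-0.023],[0,0,0]],[[0,-0.009,-0.022],[0,0,0]],[[0,-0.01,-0.022],[0,0,0]],[[0,-0.0,-0.0],[0,0,0]]]}}

```text
time_s: 4.1
ee_pos: [557.3, -113.9, 204.2]
ee_rot: [179.9, -0.1, 19.7]
force: [2.2, -3.7, -0.6]
gripper_width: 9.6
gripper_force: 20.0
```

```bash
python3 rel.py -119 0 185
```

```text
t 4.1 case tcp [-1.139e+02 -2.000e-01  2.042e+02] rot [ 1.799e+02 -1.000e-01  1.970e+01] q [-13.  19.  93.  -0.  69.  58.] F case [-4.2 -0.8 -0.6] w 9.6 gf 20.0
move [-0.0005  0.0101  0.0385] turn [ 0.002 -0.003  0.001]
```

Request:
{"method": "send_rows", "body": {"deltas": [[[0,-0.006,-0.012],[0,0,0]],[[0,-0.012,-0.021],[0,0,0]],[[0,-0.013,-0.02],[0,0,0]],[[0,-0.014,-0.019],[0,0,0]],[[0,-0.015,-0.018],[0,0,0]],[[0,-0.016,-0.018],[0,0,0]],[[0,-0.017,-0.017],[0,0,0]],[[0,-0.018,-0.016],[0,0,0]],[[0,0,0],[0,0,0]]]}}

```text
time_s: 5.0
ee_pos: [538.5, -61.5, 274.7]
ee_rot: [179.9, -0.1, 19.7]
force: [2.0, -5.7, 3.2]
gripper_width: 9.5
gripper_force: 20.0
```

```bash
python3 rel.py -55 0 271; python3 - <<'E'
from workcell import *
import cv2
cv2.imwrite("pics/s1.png",grab_frame("side")[80:400,160:560,::-1])
E
```

```text
t 5.0 case tcp [-5.830e+01 -2.000e-01  2.747e+02] rot [ 1.799e+02 -1.000e-01  1.970e+01] q [-8. 14. 89. -0. 77. 63.] F case [-6.   0.1  3.2] w 9.5 gf 20.0
move [-0.0003 -0.0065  0.0074] turn [ 0.003 -0.004  0.002]
```

View pics/s1.png

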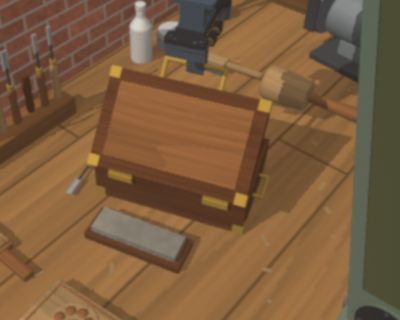

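The lid is lifting with the bar held and everything else is still in place. Continuing along the arc.

Request:
{"method": "send_rows", "body": {"deltas": [[[0,-0.01,-0.008],[0,0,0]],[[0,-0.019,-0.015],[0,0,0]],[[0,-0.02,-0.014],[0,0,0]],[[0,-0.02,-0.013],[0,0,0]],[[0,-0.021,-0.012],[0,0,0]],[[0,-0.021,-0.011],[0,0,0]],[[0,-0.022,-0.01],[0,0,0]],[[0,-0.022,-0.009],[0,0,0]],[[0,-0.023,-0.008],[0,0,0]],[[0,0,0],[0,0,0]]]}}

```text
time_s: 6.05
ee_pos: [508.0, 23.7, 323.0]
ee_rot: [-179.9, -0.0, 19.7]
force: [3.6, 0.4, 1.6]
gripper_width: 9.7
gripper_force: 20.0
```

```bash
python3 rel.py 29 0 321
```

```text
t 6.05 case tcp [ 32.2   0.  323. ] rot [-179.9   -0.    19.7] q [ 1. 10. 88.  0. 83. 72.] F case [-0.8 -3.5  1.6] w 9.7 gf 20.0
move [0.     0.0064 0.004 ] turn [-0.004 -0.     0.004]
```

Request:
{"method": "send_rows", "body": {"deltas": [[[0,-0.012,-0.004],[0,0,0]],[[0,-0.023,-0.006],[0,0,0]],[[0,-0.023,-0.005],[0,0,0]],[[0,-0.024,-0.004],[0,0,0]],[[0,-0.024,-0.003],[0,0,0]],[[0,-0.024,-0.001],[0,0,0]],[[0,-0.024,0],[0,0,0]],[[0,-0.024,0.001],[0,0,0]],[[0,-0.02,0.002],[0,0,0]],[[0,0,0],[0,0,0]]]}}

```text
time_s: 7.05
ee_pos: [474.7, 116.6, 331.8]
ee_rot: [-180.0, 0.1, 19.7]
force: [5.8, 1.3, -6.5]
gripper_width: 9.4
gripper_force: 20.0
```

```bash
python3 rel.py 174 0 325
```

```text
t 7.05 case tcp [1.309e+02 2.000e-01 3.318e+02] rot [-1.80e+02  1.00e-01  1.97e+01] q [12.  8. 89.  0. 83. 83.] F case [-0.7 -5.9 -6.5] w 9.4 gf 20.0
move [ 0.0005 -0.0861  0.0138] turn [-0.001  0.003  0.003]
```

Request:
{"method": "send_rows", "body": {"deltas": [[[0,-0.012,0.002],[0,0,0]],[[0,-0.02,0.004],[0,0,0]],[[0,-0.02,0.004],[0,0,0]],[[0,-0.016,0.004],[0,0,0]],[[0,-0.01,0.003],[0,0,0]],[[0,-0.006,0.002],[0,0,0]],[[0,-0.003,0.001],[0,0,0]],[[0,0,0],[0,0,0]]]}}

```text
time_s: 7.85
ee_pos: [460.6, 156.0, 322.9]
ee_rot: [180.0, 0.0, 19.6]
force: [4.3, 0.7, -4.7]
gripper_width: 9.1
gripper_force: 20.0
```

```bash
python3 rel.py 177 0 323
```

```text
t 7.85 case tcp [1.727e+02 2.000e-01 3.229e+02] rot [180.    0.   19.6] q [17.  7. 90. -0. 82. 88.] F case [-0.7 -4.3 -4.7] w 9.1 gf 20.0
move [ 0.0005 -0.0085 -0.0001] turn [ 0.     0.001 -0.   ]
```

Request:
{"method": "send_rows", "body": {"deltas": [[[0,-0.004,0.001],[0,0,0]],[[0,-0.004,0.001],[0,0,0]],[[0,-0.003,0.001],[0,0,0]],[[0,0,0],[0,0,0]],[[0,0,0],[0,0,0]]]}}

```text
time_s: 8.35
ee_pos: [459.6, 158.8, 322.1]
ee_rot: [179.7, -0.0, 19.6]
force: [5.0, -5.5, -1.4]
gripper_width: 9.5
gripper_force: 20.0
```

```bash
python3 rel.py 177 0 323
```

```text
t 8.35 case tcp [1.757e+02 2.000e-01 3.221e+02] rot [179.7  -0.   19.6] q [18.  7. 91. -0. 82. 88.] F case [-6.9 -2.8 -1.4] w 9.5 gf 20.0
move [ 0.0004 -0.0026 -0.0019] turn [ 0.012 -0.001 -0.001]
```

Request:
{"method": "send_rows", "body": {"deltas": [[[0,0,0],[0,0,0]],[[0,0,0],[0,0,0]],[[0,0,0],[0,0,0]],[[0,0,-0.02],[0,0,0]],[[0,0,-0.04],[0,0,0]],[[0,0,-0.04],[0,0,0]],[[0,0.03,0],[0,0,0]],[[0,0.07,0],[0,0,0]],[[0,0.09,0],[0,0,0]],[[0,0.09,0],[0,0,0]]], "grip": 0.62}}

```text
time_s: 9.35
ee_pos: [506.1, 28.4, 372.5]
ee_rot: [-180.0, -0.1, 19.7]
force: [-0.4, 0.4, 0.1]
gripper_width: 34.8
gripper_force: 0.0
```

```bash
python3 rel.py -55 0 57
```

```text
t 9.35 case tcp [3.730e+01 2.000e-01 3.725e+02] rot [-1.80e+02 -1.00e-01  1.97e+01] q [ 2.  9. 82.  0. 89. 72.] F case [0.5 0.2 0.1] w 34.8 gf 0.0
move [-6.000e-04  1.847e-01  6.310e-01] turn [-0.    -0.002  0.003]
```

Request:
{"method": "send_rows", "body": {"deltas": [[[0,0.08,0.02],[0,0,0]],[[0,0.065,0.06],[0,0,0]],[[0,0.04,0.08],[0,0,0]],[[0,0,0.09],[0,0,0]],[[0,0,0.09],[0,0,0]],[[0,0,0.07],[0,0,0]],[[0,0,0.03],[0,0,0]],[[0,0,0],[0,0,0]]]}}

```text
time_s: 10.15
ee_pos: [535.6, -57.5, 149.5]
ee_rot: [-179.8, 0.3, 19.6]
force: [0.7, 0.3, -0.0]
gripper_width: 34.3
gripper_force: 0.0
```

```bash
python3 rel.py -55 0 57; cat > lk.py <<'E'
from workcell import *
from h import *
import sys
P=np.load("P.npy"); o=[]
for n in ("top","side"):
    im=grab_frame(n)[:,:,::-1].copy(); c=calibration(n)
    for X,col in (([[-54,-68,62],[-54,68,62]],(255,0,255)),([[178-1,-60,320],[178-1,60,320]],(0,255,0)),([[-100,-160,92],[-100,160,92]],(255,255,0))):
        p=np.round(proj(c,c2w(P,X))).astype(int); cv2.line(im,tuple(map(int,p[0])),tuple(map(int,p[1])),col,1)
    o.append(cv2.resize(im[120:380,200:460],(400,400)))
cv2.imwrite(sys.argv[1],np.hstack(o))
E
python3 lk.py pics/s2.png
```

```text
t 10.15 case tcp [-53.6   1.3 149.5] rot [-179.8    0.3   19.6] q [ -7.  19. 101.   0.  60.  63.] F case [ 0.1 -0.7 -0. ] w 34.3 gf 0.0
move [0.0035 0.0034 0.1851] turn [-0.005  0.01  -0.   ]
```

View pics/s2.png

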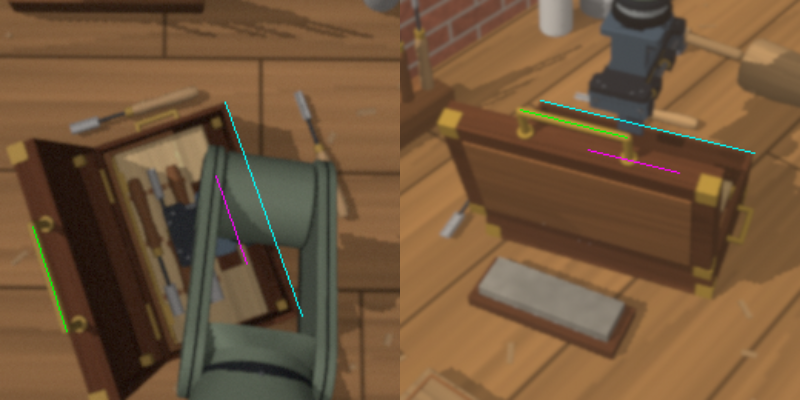

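The lid rests on its stop, with the bar under the green line, and the case rim and rail predictions match the picture. Descending onto the rail.

Request:
{"method": "send_rows", "body": {"deltas": [[[0.002,0.002,0.04],[0,0,0]],[[0.001,0.001,0.05],[0,0,0]],[[0,0,0.045],[0,0,0]],[[0,0,0.03],[0,0,0]],[[0,0,0.018],[0,0,0]],[[0,0,0],[0,0,0]]]}}

```text
time_s: 10.85
ee_pos: [539.3, -58.8, 60.3]
ee_rot: [180.0, -0.0, 19.6]
force: [-0.4, -0.6, 0.4]
gripper_width: 34.7
gripper_force: 0.0
```

```bash
python3 rel.py -55 0 57
```

```text
t 10.85 case tcp [-56.   -1.8  60.3] rot [180.   -0.   19.6] q [ -7.  25. 107.  -0.  48.  63.] F case [-0.5  0.5  0.4] w 34.7 gf 0.0
move [-0.0036 -0.0019  0.0065] turn [ 0.    -0.001 -0.   ]
```

Request:
{"method": "send_rows", "body": {"deltas": [[[0,-0.001,0.008],[0,0,0]],[[0,0,0.002],[0,0,0]],[[0,0,0],[0,0,0]],[[0,0,0],[0,0,0]],[[0,0,0],[0,0,0]],[[0,0,0],[0,0,0]]], "grip": 1.0, "grip_force": 20}}

```text
time_s: 11.45
ee_pos: [539.5, -59.1, 55.5]
ee_rot: [179.9, -0.1, 19.6]
force: [2.2, -5.3, 2.0]
gripper_width: 11.8
gripper_force: 20.0
```

```bash
python3 rel.py -55 0 57; python3 - <<'E'
import numpy as np
# TCP path (case x,z) with tilt growing to 25 deg; rail rolls 6 mm/rad along the pads; tool axes tilt a: z=(sin a,-cos a), y=(-cos a,-sin a)
e=lambda t:np.array([80-134*np.cos(t),62+134*np.sin(t)])
def tcp(t):
    a=np.radians(25)*min(t/1.415,1); z=np.array([np.sin(a),-np.cos(a)]); return e(t)+z*(7-6*0.8*(t+a)),a
ts=np.append(np.arange(0,1.4,.06),1.415)
for t0,t1 in zip(ts,ts[1:]):
    p0,a0=tcp(t0);p1,a1=tcp(t1);d=(p1-p0)/500
    print(round(t1,2),"y %.4f z %.4f"%(d@[-np.cos(a0),-np.sin(a0)],d@[np.sin(a0),-np.cos(a0)]),"turn %.4f"%((a1-a0)/.5),p1.round(1),np.degrees(a1).round(1))
E
```

```text
t 11.45 case tcp [-56.3  -1.8  55.5] rot [ 1.799e+02 -1.000e-01  1.960e+01] q [ -7.  25. 107.  -0.  48.  63.] F case [-5.7 -0.3  2. ] w 11.8 gf 20.0
move [-0.0037 -0.0026 -0.0029] turn [ 0.004 -0.003  0.001]
0.06 y -0.0007 z -0.0168 turn 0.0370 [-53.6  63.4] 1.1
0.12 y -0.0020 z -0.0167 turn 0.0370 [-52.8  71.8] 2.1
0.18 y -0.0032 z -0.0166 turn 0.0370 [-51.5  80.1] 3.2
0.24 y -0.0044 z -0.0163 turn 0.0370 [-49.8  88.4] 4.2
0.3 y -0.0056 z -0.0159 turn 0.0370 [-47.5  96.5] 5.3
0.36 y -0.0068 z -0.0154 turn 0.0370 [-44.9 104.5] 6.4
0.42 y -0.0079 z -0.0149 turn 0.0370 [-41.8 112.3] 7.4
0.48 y -0.0090 z -0.0142 turn 0.0370 [-38.3 119.9] 8.5
0.54 y -0.0100 z -0.0135 turn 0.0370 [-34.3 127.3] 9.5
0.6 y -0.0109 z -0.0127 turn 0.0370 [-30.  134.5] 10.6
0.66 y -0.0118 z -0.0118 turn 0.0370 [-25.3 141.4] 11.7
0.72 y -0.0126 z -0.0108 turn 0.0370 [-20.2 147.9] 12.7
0.78 y -0.0134 z -0.0098 turn 0.0370 [-14.8 154.2] 13.8
0.84 y -0.0140 z -0.0087 turn 0.0370 [ -9.  160.1] 14.8
0.9 y -0.0146 z -0.0076 turn 0.0370 [ -2.9 165.7] 15.9
0.96 y -0.0151 z -0.0065 turn 0.0370 [  3.4 170.8] 17.0
1.02 y -0.0155 z -0.0053 turn 0.0370 [ 10.1 175.6] 18.0
1.08 y -0.0157 z -0.0040 turn 0.0370 [ 16.9 180. ] 19.1
1.14 y -0.0159 z -0.0028 turn 0.0370 [ 24.  183.9] 20.1
1.2 y -0.0160 z -0.0015 turn 0.0370 [ 31.3 187.4] 21.2
1.26 y -0.0160 z -0.0003 turn 0.0370 [ 38.7 190.4] 22.3
1.32 y -0.0159 z 0.0010 turn 0.0370 [ 46.2 193. ] 23.3
1.38 y -0.0157 z 0.0022 turn 0.0370 [ 53.9 195.1] 24.4
1.42 y -0.0090 z 0.0019 turn 0.0216 [ 58.4 196.1] 25.0
```

Request:
{"method": "send_rows", "body": {"deltas": [[[0,0,-0.008],[0.02,0,0]],[[0,-0.001,-0.017],[0.037,0,0]],[[0,-0.002,-0.017],[0.037,0,0]],[[0,-0.003,-0.017],[0.037,0,0]],[[0,-0.004,-0.016],[0.037,0,0]],[[0,-0.006,-0.016],[0.037,0,0]],[[0,-0.007,-0.015],[0.037,0,0]],[[0,-0.004,-0.008],[0.02,0,0]],[[0,0,0],[0,0,0]]]}}

```text
time_s: 12.35
ee_pos: [535.3, -47.9, 113.2]
ee_rot: [-172.4, -0.0, 19.6]
force: [2.6, 3.8, -3.4]
gripper_width: 11.4
gripper_force: 20.0
```

```bash
python3 rel.py -43.4 -2 112.3 7.1
```

```text
t 12.35 case tcp [-44.3  -1.7 113.2] rot [-172.4   -0.    19.6] q [-10.  22. 102.   8.  60.  56.] F case [ 2.7 -3.7 -3.4] w 11.4 gf 20.0
move [ 0.0006 -0.0016  0.002 ] turn [-0.017 -0.002 -0.001]
```

Request:
{"method": "send_rows", "body": {"deltas": [[[0,-0.006,-0.006],[0.02,0,0]],[[0,-0.009,-0.014],[0.037,0,0]],[[0,-0.01,-0.014],[0.037,0,0]],[[0,-0.011,-0.013],[0.037,0,0]],[[0,-0.012,-0.012],[0.037,0,0]],[[0,-0.013,-0.011],[0.037,0,0]],[[0,-0.013,-0.01],[0.037,0,0]],[[0,-0.014,-0.009],[0.037,0,0]],[[0,-0.007,-0.004],[0.02,0,0]],[[0,0,0],[0,0,0]]]}}

```text
time_s: 13.35
ee_pos: [522.1, -11.2, 167.8]
ee_rot: [-163.7, 0.0, 19.6]
force: [3.5, 6.2, -8.9]
gripper_width: 11.4
gripper_force: 20.0
```

```bash
python3 rel.py -7.5 -2 163 15.5
```

```text
t 13.35 case tcp [ -5.4  -1.6 167.8] rot [-163.7    0.    19.6] q [-11.  20.  98.  15.  71.  53.] F case [ 4.7 -5.3 -8.9] w 11.4 gf 20.0
move [0.0008 0.0068 0.008 ] turn [-0.029  0.    -0.001]
```

Request:
{"method": "send_rows", "body": {"deltas": [[[0,-0.008,0.002],[0.02,0,0]],[[0,-0.015,-0.006],[0.037,0,0]],[[0,-0.015,-0.005],[0.037,0,0]],[[0,-0.016,-0.004],[0.037,0,0]],[[0,-0.016,-0.003],[0.037,0,0]],[[0,-0.016,-0.001],[0.037,0,0]],[[0,-0.008,-0.0],[0.02,0,0]],[[0,0,0],[0,0,0]]]}}

```text
time_s: 14.15
ee_pos: [508.7, 26.5, 191.9]
ee_rot: [-157.5, -0.0, 19.6]
force: [2.2, -1.9, 3.2]
gripper_width: 11.8
gripper_force: 20.0
```

```bash
python3 rel.py 56.9 -2 196.1 25
```

```text
t 14.15 case tcp [ 34.6  -1.6 191.9] rot [-157.5   -0.    19.6] q [-10.  19.  97.  20.  76.  53.] F case [-2.5 -1.4  3.2] w 11.8 gf 20.0
move [ 0.0008 -0.0444  0.0094] turn [ 0.086 -0.001  0.001]
```

Request:
{"method": "send_rows", "body": {"deltas": [[[0,-0.008,0.001],[0.02,0,0]],[[0,-0.014,0.003],[0.03,0,0]],[[0,-0.012,0.003],[0.03,0,0]],[[0,-0.006,0.001],[0.01,0,0]],[[0,-0.003,0.001],[0,0,0]],[[0,0,0],[0,0,0]],[[0,0,0],[0,0,0]]]}}

```text
time_s: 14.85
ee_pos: [501.5, 46.7, 195.9]
ee_rot: [-154.9, -0.0, 19.6]
force: [3.0, 0.1, 4.2]
gripper_width: 11.5
gripper_force: 20.0
```

```bash
python3 rel.py 56.9 -2 196.1 25; python3 - <<'E'
from workcell import *
from h import *
P=np.load("P.npy"); o=[]
print(calibration("wrist")["mtx"])
for n,x,y in (("top",200,120),("side",200,60)):
    im=grab_frame(n)[:,:,::-1].copy(); c=calibration(n); d=trace(n,"pallet"); print(n,[(round(k["p"],2),k["bbox"]) for k in d])
    for t,col in ((1.335,(255,255,0)),(1.415,(255,0,255)),(1.495,(0,255,255))):
        X=[[80-134*np.cos(t),y_,62+134*np.sin(t)] for y_ in (-143,143)]
        p=np.round(proj(c,c2w(P,X))).astype(int); cv2.line(im,tuple(map(int,p[0])),tuple(map(int,p[1])),col,1)
    o.append(cv2.resize(im[y:y+260,x:x+260],(400,400)))
w=grab_frame("wrist")[:,:,::-1]
cv2.imwrite("pics/s3.png",np.hstack(o)); cv2.imwrite("pics/w3.png",w)
E
```

```text
t 14.85 case tcp [ 56.1  -1.5 195.9] rot [-154.9   -0.    19.6] q [-10.  19.  98.  22.  77.  53.] F case [-0.9 -2.9  4.2] w 11.5 gf 20.0
move [ 0.0009 -0.0017  0.0003] turn [-0.004 -0.     0.   ]
[[371.64829954   0.         320.18987   ]
 [  0.         371.64829954 247.1280511 ]
 [  0.           0.           1.        ]]
top [(0.73, [272.1, 209.5, 53.5, 141.3]), (0.54, [392.3, 179.1, 19.0, 40.0])]
side [(0.61, [270.6, 191.5, 138.6, 40.0]), (0.32, [247.6, 285.1, 106.6, 70.3])]
```

View pics/s3.png

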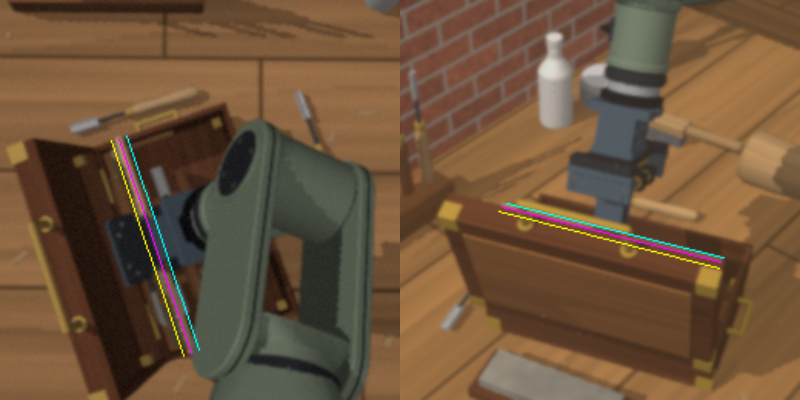

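View pics/w3.png

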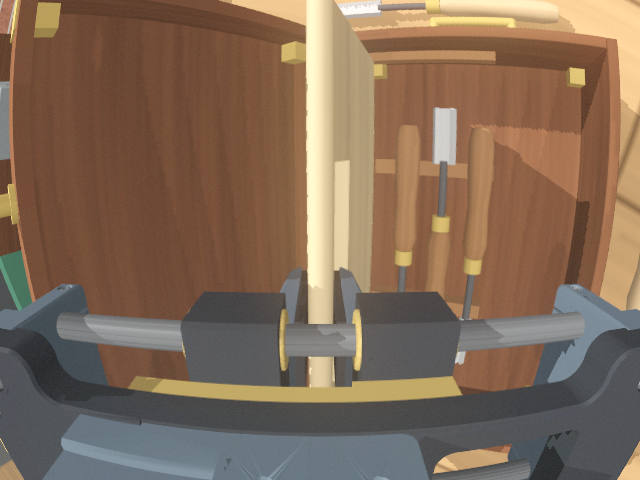

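The overlay shows the rail's top edge on the magenta line (1.415 rad), between the cyan (1.335) and yellow (1.495) limits. In the wrist view the rail sits between the pads at about (320,340). The geometry gives 1.40–1.41 rad, so I'll let it settle and hand in.

Request:
{"method": "send_rows", "body": {"deltas": [[[0,-0.001,0],[0,0,0]],[[0,0,0],[0,0,0]],[[0,0,0],[0,0,0]],[[0,0,0],[0,0,0]],[[0,0,0],[0,0,0]],[[0,0,0],[0,0,0]],[[0,0,0],[0,0,0]],[[0,0,0],[0,0,0]]]}}

```text
time_s: 15.9
ee_pos: [501.3, 46.9, 195.9]
ee_rot: [-154.9, -0.0, 19.6]
force: [5.1, 0.5, 3.5]
gripper_width: 11.4
gripper_force: 20.0
```

```bash
python3 rel.py 56.9 -2 196.1 25; python3 -c "
from workcell import *
print(job_done())"
```

```text
t 15.9 case tcp [ 56.3  -1.5 195.9] rot [-154.9   -0.    19.6] q [-10.  19.  98.  22.  77.  53.] F case [-1.3 -5.   3.5] w 11.4 gf 20.0
move [ 0.001  -0.0012  0.0001] turn [-0.003 -0.    -0.   ]
the job is handed in; nothing more can be done
None
```

I handed the job in at 15.9 s with the lid resting on its stop and the pallet held still at about 1.41 rad (worked out from the arm's pose) with a 20 N grip; no verdict was returned.

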